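# Rock a seized keeper plug loose and change the wire spool

### The job

The green-handled keeper plug is jammed in the top of the wire stand's spindle. Rock it from side to side, along the broad width of its handle, until both jaws have given way, then pull it out and lay it down inside the blue tray. Then slide the copper wire spool up off the spindle and stand it upright on the round cork mat, without tipping it over or shifting the hammer, the jar or the file.

Things in the scene. Friction and masses are not known exactly. Their poses are not given: they have to be found in the camera images.
- stand: Fixed wire stand, bolted down. Origin: centre of its underside on the bench, z up. Green base plate 130 (x) x 100 (y) x 20 mm; on its centre an upright split steel spindle, top at z 113 mm, within 18.5 mm of the axis (21 mm with the jaws spread). Two brass jaws in its top, z 88 to 113 mm, close over the plug's foot from the +x and -x sides; a straight pull, however strong, only locks them.
- socket (a point): Point fixed in the stand, on the spindle's axis 78 mm above the bench (11 mm above the socket's floor): the foot's centre stands here and the plug tilts about it, along the stand's x. Tilting takes 6 to 12 N sideways at the handle. Once both jaws are spread 5.5 mm or more, the foot comes straight up freely.
- jaw_a (a joint): Outward travel of the brass jaw on the stand's +x side: 0 shut (at the start), 0.008 m fully spread. Stiff (24 N); stays where it is pushed. Pushed out by the plug's waist as the plug's top tilts to the stand's +x: about 4.5 mm at 0.20 rad, 6.5 mm at 0.26 rad, and its stop at about 0.3 rad.
- jaw_b (a joint): The same for the jaw on the stand's -x side, pushed to -x as the plug's top tilts to -x: 0 shut, 0.008 m fully spread.
- plug: Loose keeper plug, 131 mm tall, 0.15 to 0.31 kg, at the start upright, axes along the stand's. Origin: bottom of its foot, z up its axis. Foot: bar of diameter 22 mm along y, 16 mm long. Waist: flat steel 10 (x) x 16 (y) mm. Keeper disc: diameter 54 mm, z 64 to 70 mm. Handle: green paddle 34 (x) x 18 (y) mm, z 70 to 131 mm, pinched across its 18 mm; rock it along x.
- plug_foot (a point): Centre of the plug's foot bar, 11 mm above its lower end, about which it rocks.
- plug_top (a point): Centre of the top end of the plug's green handle, 131 mm from its lower end.
- spool: Loose spool of copper wire, 0.32 to 0.63 kg, round the spindle on the base plate, under the keeper disc. Origin: centre of its underside, z up. Black flanges of diameter 90 mm at z 0 to 6 and 60 to 66 mm, copper winding between; above, a black neck of diameter 60 mm, z 66 to 101 mm, to be gripped from outside. Bore 47 mm, right through. Must rise 95 mm to clear the spindle.
- tray: Fixed blue open tray, 250 (x) x 160 (y) x 40 mm high, walls and floor 5 mm thick. Origin at the centre of its underside, on the bench.
- mat: Fixed round cork mat, diameter 170 mm, 6 mm thick. Origin at the centre of its underside, on the bench.
- hammer: Bystander: hammer 220 mm long lying on the bench beyond the stand, along its own x; origin on its underside.
- jar: Bystander: amber glass jar with a white lid, diameter 60 mm, 90 mm tall, standing. Origin at the centre of its underside.
- file: Bystander: flat file with a wooden handle, 220 mm long, lying on the bench, along its own x; origin on its underside, mid-length.
Not all that is in view belongs to the job. Of the things that look like the mat, take the one that is nearest to the robot's base at the start.

How it is judged:
By the outcome, as a careful person would: the job done as asked, in the order asked, and still so for the second after the job is handed in, with the robot touching nothing.
It also fails if it takes over 58 s, if anything falls off the work surface, if the arm or the gripper's body presses on something with over 40 N, if the wrist force passes 120 N, or if a joint passes its speed limit or range.

### The arm

A 6-joint arm with a two-finger parallel gripper is mounted at the origin on the work surface. World frame = base frame: x ahead of the robot, y to its left, z up, the work surface at z = 0. Lengths are in mm, angles in rad, forces in N, time in s.
With the tool pointing down it reaches from about 150 to 775 mm from the base axis. Payload 6.1 kg.
Tool frame: the origin (TCP) lies between the finger pads; the fingertips stand 25 mm ahead of it and the grasp point (between the pads) lies 6 mm ahead of it; z points along the fingers, y is the direction in which the jaws open and shut (so a half turn about z gives the same grasp; the last joint's range is limited). The gripper opens to 85 mm and grips with 20 to 120 N. Pads are 22 mm wide; open, the fingers measure 114 mm over their backs; the gripper's body (76 mm by 85 mm) begins 54 mm behind the grasp point. The pads swing forward as they close: fully open they stand 13 mm farther back than shut.
Start: joints at [1.24, 0.126, -0.04, 1.405, 0, 1.571], TCP at [170.513, 496.522, 256.295] pointing down, gripper open.
Joint ranges: [-2.72, 2.72], [-0.95, 1.95], [-1.27, 1.35], [-1.78, 2.02], [-1.46, 1.47], [-3.14, 3.14]. Speed limits (rad/s): [2.39, 2.39, 3.01, 3.14, 3.14, 3.14].

### API

Orientations are given as a unit quaternion [x, y, z, w].
In Python, from plant import bot gives the robot as it stands.
- The arm moves only by the shell command python3 -m jog 'ROWS'. ROWS is a JSON object of lists of equal length, an entry for each row: "offset": the shift along the world's x, y, z in units of 25 mm (1.0 is 25 mm), a list of three; "twist": the turn about the world's z in rad; "fingers": the finger opening in mm, from 0 to 85.4. A call has exactly 8 rows; each row is the pose to reach, as a shift and turn from the pose commanded when the call began; what a row does not reach only later rows make up. A row lasts 1/8 s, in which the tool goes at most 62.5 mm and 10.7 degrees, less where a joint would pass 70% of its speed; a pose out of reach is approached as far as the arm can. A call with a gripper value outside its range is refused whole. The fingers move at their own pace and stop on an object; the grip force is fixed at half the most. Time passes only in rows, so rows that repeat a pose let the fingers close, or fill a call up. It gives the time, the measured TCP pose, the force and the opening at its end, in the units of the state.
- bot.get_state(): the state, without advancing time (a new reading comes with each control period).
- bot.capture(name): name is "scene" or "top"; returns the picture (400x640x3 uint8, blue, green, red); there is no depth.
- bot.get_calibration(name): a dict with "K" (3x3 intrinsics, pixels), "dist_coeffs" ([k1, k2, p1, p2, k3] as OpenCV has them; the pictures are not rectified), "R" (3x3) and "t" (3): a world point X has camera coordinates R X + t. Camera axes: x right, y down, z forward; pixel columns grow to the right and rows downward; lengths in mm; the calibration is good to about 2 mm. A picture is of the moment at which its call begins. get_calibration takes no time and is no camera call.
- bot.sign_off(): hands the job in, once; it reports no verdict.
The state is a dict: "t": time; "joints": joint angles; "dq": joint speeds; "joint_efforts": joint torques, N m; "eef_pos": TCP position; "tool_rot": TCP orientation; "force": force on the tool from outside, world axes, zero at the start; "wrist_torque": the same for the moment, N m; "gripper_width": opening from 0.0 (shut) to 1.0 (fully open).
Only numpy, scipy, OpenCV 4.12 (cv2) and the standard library are available. Lean on these libraries where they do the work, as an engineer would, in place of code of your own. Each camera call takes 0.05 s, during which the arm holds its last target. There are 200 camera calls.

## Working session

There is one attempt and no reset: what is moved stays moved. The work goes in short steps, Python scripts to look and compute and a shell command to move; the robot and the scene stay as the last step left them, time stands still between calls to the robot, and variables do not carry over. Pictures are saved under pics/ and viewed, about 8 in all and at most 12, crops included, and the job is handed in when it is done.

```bash
ls; mkdir -p pics
python3 - <<'E'
from plant import bot
import cv2
s=bot.get_state(); print({k:s[k] for k in('t','eef_pos','tool_rot','force','gripper_width')})
for n in('scene','top'):
    cv2.imwrite(f'pics/{n}0.png',bot.capture(n)); c=bot.get_calibration(n); print(n,c)
E
```

```text
pics
{'t': 0.0, 'eef_pos': array([170.39065364, 496.19851877, 255.54227511]), 'tool_rot': array([ 1.64629006e-01,  9.86355256e-01, -7.64718238e-04, -1.23425452e-04]), 'force': array([-0.08373766, -0.10260383,  0.04542286]), 'gripper_width': 0.9999167902743599}
scene {'K': array([[466.37077822,   0.        , 315.55711697],
       [  0.        , 466.37077822, 197.46454337],
       [  0.        ,   0.        ,   1.        ]]), 'dist_coeffs': array([-0.00654006,  0.        ,  0.        ,  0.        ,  0.        ]), 'R': array([[ 0.00652977,  0.99994983,  0.00759553],
       [ 0.85928293, -0.00172591, -0.51149767],
       [-0.5114589 ,  0.00986668, -0.85925109]]), 't': array([ 139.16052679, -414.74255009, 1773.22701141])}
top {'K': array([[369.87414446,   0.        , 322.09164222],
       [  0.        , 369.87414446, 197.14005074],
       [  0.        ,   0.        ,   1.        ]]), 'dist_coeffs': array([-0.05060118,  0.        ,  0.        ,  0.        ,  0.        ]), 'R': array([[-8.45382436e-02, -9.96419757e-01,  9.76796742e-04],
       [-9.75914666e-01,  8.26006170e-02, -2.01910135e-01],
       [ 2.01106564e-01, -1.80223985e-02, -9.79403565e-01]]), 't': array([ -95.5509486 ,  591.66988767, 1383.23464346])}
```

View pics/scene0.png

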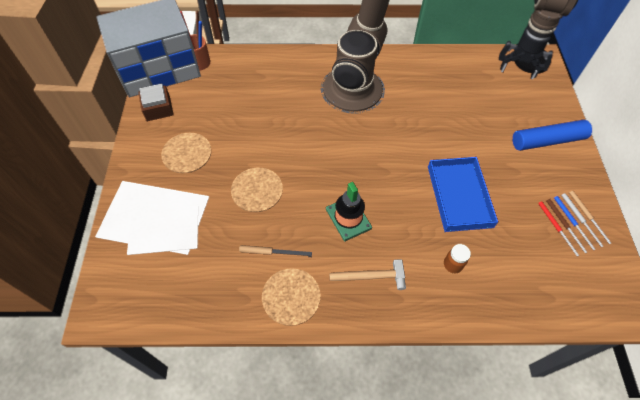

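View pics/top0.png

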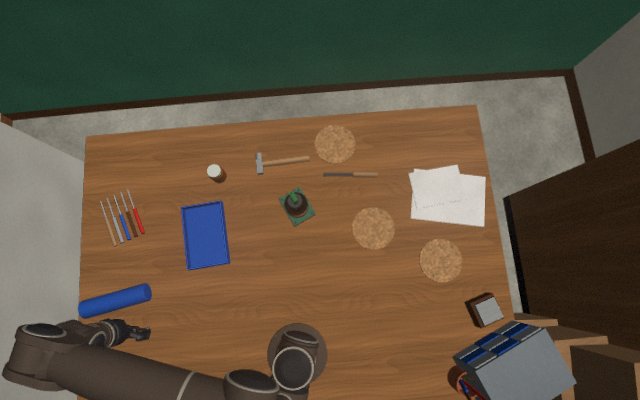

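The scene picture shows the stand with the plug at about (350,208), the tray at (462,193), the jar at (458,258), the hammer at (370,273) and the file at (275,251). Cork mats are at (257,189), (186,152) and (291,296). The top view shows the same layout: stand (297,206), tray (206,235), mats (374,228), (441,260) and (335,143).

```bash
cat > h.py <<'E'
import numpy as np, cv2
from plant import bot
C={n:bot.get_calibration(n) for n in('scene','top')}
def ray(n,px):
    c=C[n]; u=cv2.undistortPoints(np.array(px,float).reshape(-1,1,2),c['K'],c['dist_coeffs']).reshape(-1,2)
    d=np.c_[u,np.ones(len(u))]@c['R']; return -c['R'].T@c['t'],d
def plane(n,px,z):
    o,d=ray(n,px); return (o+d*((z-o[2])/d[:,2])[:,None])
def tri(p1,p2):
    (a,d),(b,e)=ray('scene',p1),ray('top',p2); d,e=d[0],e[0]
    s=np.linalg.lstsq(np.c_[d,-e],b-a,rcond=None)[0]; P,Q=a+d*s[0],b+e*s[1]
    return (P+Q)/2,np.linalg.norm(P-Q)
def proj(n,X):
    c=C[n]; return cv2.projectPoints(np.array(X,float).reshape(-1,3),cv2.Rodrigues(c['R'])[0],c['t'],c['K'],c['dist_coeffs'])[0].reshape(-1,2)
def blobs(img,lo,hi,amin):
    m=cv2.inRange(cv2.cvtColor(img,cv2.COLOR_BGR2HSV),lo,hi)
    cs,_=cv2.findContours(m,cv2.RETR_EXTERNAL,cv2.CHAIN_APPROX_NONE)
    return [c for c in cs if cv2.contourArea(c)>amin]
def rect(n,c,z):
    P=plane(n,c.reshape(-1,2),z)[:,:2].astype(np.float32); return cv2.minAreaRect(P)
E
python3 - <<'E'
from h import *
im={n:cv2.imread(f'pics/{n}0.png') for n in C}
for n in C:
    print(n)
    for c in blobs(im[n],(8,60,110),(22,160,255),600):
        (x,y),r,a=cv2.fitEllipse(c)[0],cv2.fitEllipse(c)[1],cv2.contourArea(c)
        R=rect(n,c,6); 
        if a<8000: print(' mat?',np.round((x,y)),a,np.round(R[0]),np.round(R[1]))
    for c in blobs(im[n],(105,150,60),(125,255,255),900):
        R=rect(n,c,40); print(' blue',np.round(c.mean((0,1))),np.round(R[0]),np.round(R[1]),round(R[2],1))
    hsv=cv2.cvtColor(im[n],cv2.COLOR_BGR2HSV)
    x,y=(350,210) if n=='scene' else (297,206)
    for c in blobs(im[n],(60,80,30),(95,255,255),15):
        q=c.mean((0,1))
        if np.hypot(*(q-(x,y)))<40: R=rect(n,c,20); print(' green',q,cv2.contourArea(c),np.round(R[0]),np.round(R[1]),round(R[2],1))
    cr=im[n][y-35:y+40,x-35:x+40]; cv2.imwrite(f'pics/c_{n}.png',cv2.resize(cr,(560,560),interpolation=cv2.INTER_CUBIC))
a,b=[cv2.imread(f'pics/c_{n}.png') for n in C]
cv2.imwrite('pics/c0.png',cv2.resize(np.hstack([a,b]),(800,400)))
E
```

```text
scene
 mat? [ 15. 299.] 712.5 [  837. -1007.] [185.  67.]
 blue [461. 194.] [487. 323.] [264. 171.] 4.9
 blue [551. 134.] [252. 682.] [ 77. 304.] 11.5
 blue [587.  31.] [-293.  945.] [183. 614.] 51.7
 green [345.85507246 221.99275362] 378.0 [567. -41.] [128.  99.] 25.6
 green [351.74418605 191.76744186] 130.5 [472. -24.] [32. 73.] 87.6
top
 blue [114. 301.] [250. 680.] [ 66. 287.] 11.3
 blue [205. 234.] [476. 323.] [246. 164.] 5.1
```

View pics/c0.png

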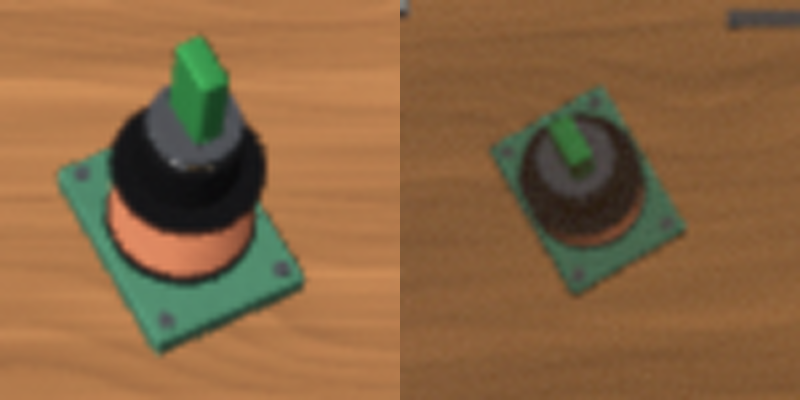

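Run:
```python
from h import *
im={n:cv2.imread(f'pics/{n}0.png') for n in C}
def gc(n,cx,cy,w,h):
    m=np.zeros(im[n].shape[:2],np.uint8)
    cv2.grabCut(im[n],m,(cx-w//2,cy-h//2,w,h),np.zeros((1,65)),np.zeros((1,65)),6,cv2.GC_INIT_WITH_RECT)
    m=((m==1)|(m==3)).astype(np.uint8); cs,_=cv2.findContours(m,0,cv2.CHAIN_APPROX_NONE)
    return max(cs,key=cv2.contourArea)
for n,L in dict(scene=[(257,189,62,52),(186,152,60,48),(291,296,70,64)],top=[(374,228,52,52),(441,260,52,52),(335,143,52,52)]).items():
    for b in L:
        c=gc(n,*b); R=rect(n,c,6); print(n,b[:2],np.round(R[0]),np.round(R[1]),'dist',round(np.hypot(*R[0])))
h=cv2.cvtColor(im['top'],cv2.COLOR_BGR2HSV)
print(h[192,290],h[220,300],h[195,294],h[199,296])
for n,x,y in(('scene',350,210),('top',297,206)):
  for nm,lo,hi,z in(('plate',(65,60,20),(95,255,255),20),('handle',(45,100,20),(74,255,255),139+59)):
    m=cv2.inRange(cv2.cvtColor(im[n],cv2.COLOR_BGR2HSV),lo,hi); m[:y-40]=0;m[y+40:]=0;m[:,:x-40]=0;m[:,x+40:]=0
    p=cv2.findNonZero(m)
    if p is None: print(n,nm,'none');continue
    R=rect(n,p,z); b=cv2.boxPoints(R); print(n,nm,len(p),p.mean((0,1)),np.round(R[0],1),np.round(R[1]),round(R[2],1),'edge dir',np.round(b[1]-b[0]),np.round(b[2]-b[1]))
```

```text
scene (257, 189) [ 451. -337.] [169. 163.] dist 563
scene (186, 152) [ 300. -589.] [169. 162.] dist 662
scene (291, 296) [ 816. -216.] [168. 164.] dist 844
top (374, 228) [ 449. -337.] [165. 164.] dist 561
top (441, 260) [ 302. -590.] [165. 164.] dist 663
top (335, 143) [ 818. -218.] [164. 163.] dist 846
[44 69 89] [ 68  78 102] [ 59 113 113] [ 60 126 117]
scene plate 603 [349.10281924 217.0331675 ] [542.2 -41.2] [177. 119.] 23.3 edge dir [  47. -110.] [162.  70.]
scene handle 308 [352.4512987  208.12662338] [638.8 -55.1] [151. 107.] 25.6 edge dir [ 46. -96.] [137.  65.]
top plate 138 [298.70289855 210.28985507] [562.5 -41.3] [123.  92.] 25.7 edge dir [ 40. -82.] [111.  53.]
top handle 45 [293.4        197.15555556] [561.8 -41.4] [34. 17.] 28.9 edge dir [  8. -15.] [30. 16.]
```

Run:
```python
from h import *
s=lambda p:[p[0]/5.3333+315-.4,p[1]/5.3333+175-.4]
t=lambda p:[(p[0]-400)/5.3333+262-.4,p[1]/5.3333+171-.4]
H=[[176,57],[200,37],[227,75],[203,93]]
print(plane('scene',[s(p) for p in H],198).round(1), plane('scene',[s(np.mean(H,0))],198).round(1))
T=[[550,123],[572,114],[592,160],[570,168]]
print(plane('top',[t(p) for p in T],198).round(1), plane('top',[t(np.mean(T,0))],198).round(1))
print(tri(s(np.mean(H,0)),t(np.mean(T,0))))
print('plate corners',plane('scene',[s(p) for p in[(58,178),(161,343),(303,277)]],20).round(1),plane('top',[t(p) for p in[(600,88),(491,150),(575,293),(684,232)]],20).round(1))
# predicted crop-pixel checks for a stand at (563,-41)
```

```text
[[560.4 -53.9 198. ]
 [547.9 -40.6 198. ]
 [571.7 -27.5 198. ]
 [582.8 -40.7 198. ]] [[565.8 -40.7 198. ]]
[[575.4 -29.8 198. ]
 [580.2 -44.8 198. ]
 [548.1 -55.8 198. ]
 [544.  -40.9 198. ]] [[561.9 -42.8 198. ]]
(array([562.92094259, -41.37107851, 193.49007888]), np.float64(2.3679438453134223))
plate corners [[ 533.2 -111.3   20. ]
 [ 642.1  -54.1   20. ]
 [ 599.8   30.4   20. ]] [[ 638.9  -56.9   20. ]
 [ 598.    28.3   20. ]
 [ 484.8  -27.2   20. ]
 [ 523.6 -111.4   20. ]]
```

```bash
python3 -m jog '{"offset":[[8,-11,0],[8,-11,0],[8,-11,0],[8,-11,0],[8,-11,0],[8,-11,0],[8,-11,0],[8,-11,0]],"twist":[0.15,0.3,0.45,0.6,0.78,0.78,0.78,0.78],"fingers":[60,60,60,60,60,60,60,60]}'
python3 -m jog '{"offset":[[7.74,-10.5,0],[7.74,-10.5,0],[7.74,-10.5,0],[7.74,-10.5,0],[7.74,-10.5,0],[7.74,-10.5,0],[7.74,-10.5,0],[7.74,-10.5,0]],"twist":[0,0,0,0,0,0,0,0],"fingers":[60,60,60,60,60,60,60,60]}'
python3 -c "
from plant import bot;print(bot.get_state())"
```

```text
t: 1.1
eef_pos: [370.3, 221.6, 256.1]
tool_rot: [-0.222, 0.975, 0.0, -0.0]
force: [-0.6, -0.2, -0.4]
gripper_width: 0.704
t: 2.1
eef_pos: [563.3, -39.2, 256.5]
tool_rot: [-0.224, 0.975, 0.0, -0.0]
force: [-0.1, -0.3, 0.1]
gripper_width: 0.704
{'t': 2.1, 'joints': array([-6.96147295e-02,  2.02074511e-01,  5.15071053e-02,  1.42052971e+00,
        4.44316830e-04, -5.20927518e-01]), 'dq': array([ 0.00268192, -0.01128581, -0.00213264, -0.00167347, -0.00162399,
       -0.00228976]), 'joint_efforts': array([-6.16741888e-01, -4.76556659e+01,  3.53214061e+01, -6.00531162e-02,
       -1.97759829e-02,  5.09192367e-03]), 'eef_pos': array([563.33542315, -39.15943701, 256.48410273]), 'tool_rot': array([-2.23746123e-01,  9.74647424e-01,  2.56308110e-04, -7.92356868e-05]), 'force': array([-0.10605049, -0.32529032,  0.14430732]), 'wrist_torque': array([-0.01490603,  0.03040766,  0.04142203]), 'gripper_width': 0.7043463067701048}
```

```bash
python3 -m jog '{"offset":[[0,0,-1],[0,0,-2],[0,0,-3],[0,0,-3],[0,0,-3],[0,0,-3],[0,0,-3],[0,0,-3]],"twist":[0,0,0,0,0,0,0,0],"fingers":[60,60,60,60,60,50,50,50]}'
python3 - <<'E'
from h import *
o=[]
for n,x,y in(('scene',350,200),('top',297,206)):
    i=bot.capture(n); cv2.imwrite(f'pics/{n}1.png',i); o.append(cv2.resize(i[y-35:y+40,x-35:x+40],(400,400),interpolation=cv2.INTER_CUBIC))
cv2.imwrite('pics/c1.png',np.hstack(o))
E
```

```text
t: 3.1
eef_pos: [564.2, -41.1, 181.7]
tool_rot: [-0.223, 0.975, -0.0, 0.0]
force: [0.5, 0.3, 0.2]
gripper_width: 0.588
```

View pics/c1.png

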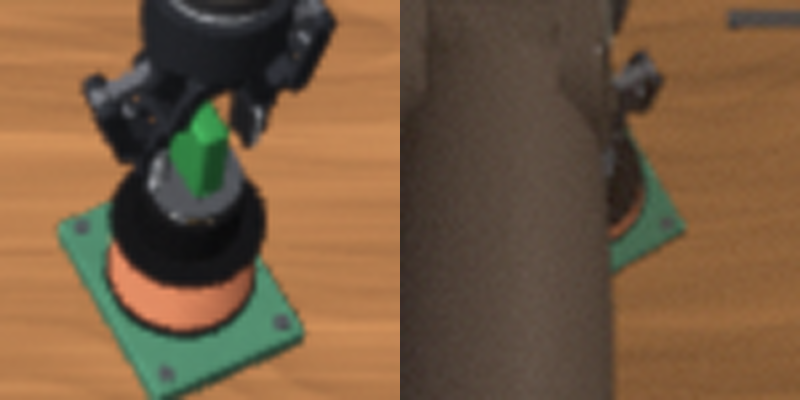

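The scene crop shows the green handle standing between the two open fingers, with the plate below; the arm hides most of the top view. Closing the gripper.

```bash
python3 -m jog '{"offset":[[0,0,0],[0,0,0],[0,0,0],[0,0,0],[0,0,0],[0,0,0],[0,0,0],[0,0,0]],"twist":[0,0,0,0,0,0,0,0],"fingers":[22,22,10,10,10,10,10,10]}'
python3 -c "
from plant import bot;s=bot.get_state();print(s['eef_pos'],s['force'],s['wrist_torque'],s['gripper_width'])"
```

```text
t: 4.2
eef_pos: [564.0, -40.9, 181.3]
tool_rot: [-0.223, 0.975, 0.0, -0.0]
force: [-1.2, 0.8, 1.5]
gripper_width: 0.203
[563.99250053 -40.93032109 181.32507008] [-1.16914773  0.76840288  1.49523741] [0.2468174  0.23676486 0.02776597] 0.20267412444893992
```

```bash
python3 -m jog '{"offset":[[0.12,0.06,0],[0.245,0.118,-0.01],[0.37,0.18,-0.02],[0.51,0.245,-0.04],[0.63,0.305,-0.065],[0.76,0.37,-0.094],[0.88,0.425,-0.13],[1.0,0.484,-0.164]],"twist":[0,0,0,0,0,0,0,0],"fingers":[10,10,10,10,10,10,10,10]}'
python3 -m jog '{"offset":[[0,0,0],[0,0,0],[0,0,0],[0,0,0],[0,0,0],[0,0,0],[0,0,0],[0,0,0]],"twist":[0,0,0,0,0,0,0,0],"fingers":[10,10,10,10,10,10,10,10]}'
python3 - <<'E'
from h import *
i=bot.capture('scene'); cv2.imwrite('pics/scene2.png',i); cv2.imwrite('pics/c2.png',cv2.resize(i[150:250,300:400],(500,500),interpolation=cv2.INTER_CUBIC))
s=bot.get_state();print(s['eef_pos'],s['force'],s['wrist_torque'])
E
```

```text
t: 5.2
eef_pos: [585.7, -30.4, 177.7]
tool_rot: [-0.222, 0.975, -0.001, -0.003]
force: [-14.9, -4.6, 12.9]
gripper_width: 0.205
t: 6.2
eef_pos: [585.9, -30.3, 177.6]
tool_rot: [-0.222, 0.975, -0.001, -0.003]
force: [-13.6, -4.8, 12.3]
gripper_width: 0.201
[585.94755835 -30.28023837 177.64426468] [-13.66879363  -4.85977796  10.38739845] [-0.97842906  3.13843981 -0.00775442]
```

View pics/c2.png

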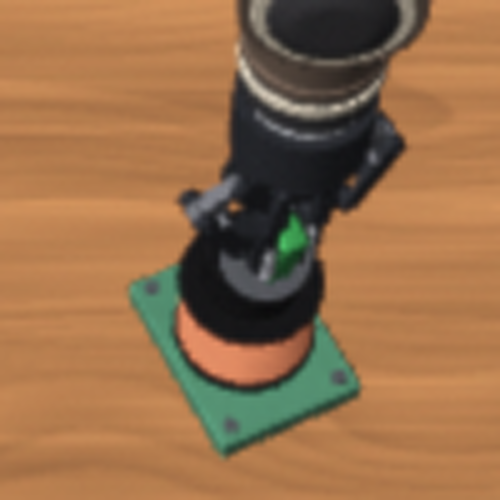

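The plug is tilted about 0.25 rad to +x. The handle is at crop (290,250), and the disc is tilted toward the lower right. The arm yields about 3.4 mm, so I'll push a little further before rocking the other way.

```bash
python3 -m jog '{"offset":[[0.06,0.03,0],[0.12,0.06,0],[0.18,0.088,0],[0.18,0.088,0],[0.18,0.088,0],[0.18,0.088,0],[0.18,0.088,0],[0.18,0.088,0]],"twist":[0,0,0,0,0,0,0,0],"fingers":[10,10,10,10,10,10,10,10]}'
python3 -m jog '{"offset":[[-0.15,-0.072,0.03],[-0.3,-0.145,0.07],[-0.45,-0.218,0.1],[-0.6,-0.29,0.13],[-0.75,-0.363,0.15],[-0.9,-0.436,0.16],[-1.05,-0.508,0.164],[-1.18,-0.572,0.164]],"twist":[0,0,0,0,0,0,0,0],"fingers":[10,10,10,10,10,10,10,10]}'
```

```text
t: 7.25
eef_pos: [589.5, -28.5, 176.9]
tool_rot: [-0.222, 0.975, -0.001, -0.004]
force: [-14.5, -5.4, 8.9]
gripper_width: 0.203
t: 8.25
eef_pos: [565.8, -40.0, 181.7]
tool_rot: [-0.223, 0.975, 0.001, 0.002]
force: [5.6, 4.0, -4.5]
gripper_width: 0.201
```

```bash
python3 -m jog '{"offset":[[-0.15,-0.072,0],[-0.3,-0.145,-0.015],[-0.45,-0.218,-0.03],[-0.6,-0.29,-0.055],[-0.75,-0.363,-0.09],[-0.9,-0.436,-0.13],[-1.05,-0.508,-0.164],[-1.18,-0.572,-0.164]],"twist":[0,0,0,0,0,0,0,0],"fingers":[10,10,10,10,10,10,10,10]}'
python3 -m jog '{"offset":[[-0.06,-0.03,0],[-0.12,-0.06,0],[-0.12,-0.06,0],[-0.12,-0.06,0],[-0.12,-0.06,0],[-0.12,-0.06,0],[-0.12,-0.06,0],[-0.12,-0.06,0]],"twist":[0,0,0,0,0,0,0,0],"fingers":[10,10,10,10,10,10,10,10]}'
```

```text
t: 9.25
eef_pos: [539.7, -52.8, 180.7]
tool_rot: [-0.224, 0.975, 0.001, 0.007]
force: [11.1, 8.4, 2.2]
gripper_width: 0.2
t: 10.25
eef_pos: [536.4, -54.4, 180.2]
tool_rot: [-0.224, 0.975, 0.001, 0.006]
force: [11.0, 8.9, 4.0]
gripper_width: 0.201
```

```bash
python3 - <<'E'
from h import *
i=bot.capture('scene'); cv2.imwrite('pics/scene3.png',i); cv2.imwrite('pics/c3.png',cv2.resize(i[150:250,300:400],(500,500),interpolation=cv2.INTER_CUBIC))
E
python3 -m jog '{"offset":[[0.15,0.072,0.03],[0.3,0.145,0.06],[0.45,0.218,0.09],[0.6,0.29,0.12],[0.75,0.363,0.14],[0.9,0.436,0.155],[1.05,0.508,0.164],[1.2,0.58,0.164]],"twist":[0,0,0,0,0,0,0,0],"fingers":[10,10,10,10,10,10,10,10]}'
python3 -m jog '{"offset":[[0.1,0.052,0],[0.1,0.052,0],[0.1,0.052,0],[0.1,0.052,0],[0.1,0.052,0],[0.1,0.052,0.05],[0.1,0.052,0.1],[0.1,0.052,0.1]],"twist":[0,0,0,0,0,0,0,0],"fingers":[10,10,10,10,10,10,10,10]}'
```

```text
t: 11.3
eef_pos: [559.3, -43.0, 180.9]
tool_rot: [-0.223, 0.975, -0.001, -0.003]
force: [-6.0, -1.0, -0.6]
gripper_width: 0.205
t: 12.3
eef_pos: [562.3, -41.5, 182.6]
tool_rot: [-0.223, 0.975, -0.0, -0.002]
force: [-6.0, -2.5, -5.3]
gripper_width: 0.204
```

View pics/c3.png

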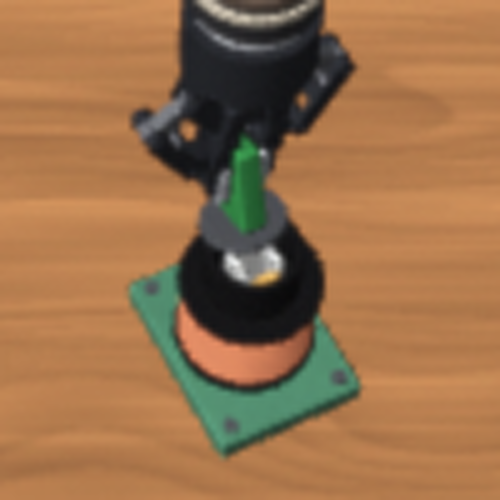

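The plug leans clearly to -x: its top is at crop (245,145) and the spindle mouth shows at (255,268). It has since been brought back upright, so now I'll lift it straight and watch the force.

```bash
python3 -m jog '{"offset":[[0,0,0.15],[0,0,0.3],[0,0,0.45],[0,0,0.6],[0,0,0.6],[0,0,0.6],[0,0,0.6],[0,0,0.6]],"twist":[0,0,0,0,0,0,0,0],"fingers":[10,10,10,10,10,10,10,10]}'
```

```text
t: 13.3
eef_pos: [562.7, -41.4, 198.3]
tool_rot: [-0.223, 0.975, -0.0, -0.002]
force: [-5.2, -2.8, -3.2]
gripper_width: 0.203
```

```bash
python3 -m jog '{"offset":[[0,0,0.4],[0,0,0.8],[0,0,1.2],[0,0,1.6],[0,0,2.0],[0,0,2.6],[0,0,3.2],[0,0,3.2]],"twist":[0,0,0,0,0,0,0,0],"fingers":[10,10,10,10,10,10,10,10]}'
python3 - <<'E'
from h import *
i=bot.capture('scene'); cv2.imwrite('pics/scene4.png',i); cv2.imwrite('pics/c4.png',cv2.resize(i[120:260,290:430],(560,560),interpolation=cv2.INTER_CUBIC))
E
```

```text
t: 14.3
eef_pos: [564.7, -41.0, 280.6]
tool_rot: [-0.223, 0.975, -0.0, 0.001]
force: [0.3, -0.4, -2.7]
gripper_width: 0.203
```

View pics/c4.png

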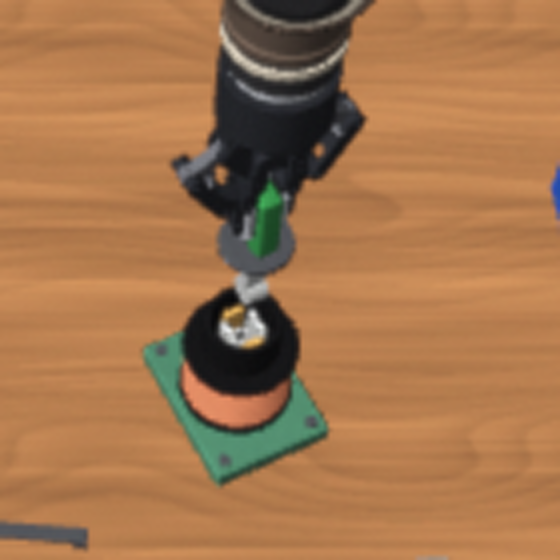

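The plug is clear: the foot hangs at crop (252,290) above the spindle, and both brass jaws are spread. Carrying it to the tray.

```bash
python3 -m jog '{"offset":[[-0.7,1.8,0],[-1.5,3.8,0],[-2.3,5.9,0],[-3.1,8,0],[-3.9,10.1,0],[-4.7,12.2,0],[-5.56,14.36,0],[-5.56,14.36,0]],"twist":[-0.05,-0.1,-0.16,-0.22,-0.28,-0.33,-0.364,-0.364],"fingers":[10,10,10,10,10,10,10,10]}'
python3 -m jog '{"offset":[[0,0,0],[0,0,-1],[0,0,-2],[0,0,-3],[0,0,-4],[0,0,-5],[0,0,-5.8],[0,0,-5.8]],"twist":[0,0,0,0,0,0,0,0],"fingers":[10,10,10,10,10,10,10,10]}'
python3 - <<'E'
from h import *
i=bot.capture('scene'); cv2.imwrite('pics/scene5.png',i); cv2.imwrite('pics/c5.png',cv2.resize(i[110:250,400:540],(560,560),interpolation=cv2.INTER_CUBIC))
E
```

```text
t: 15.35
eef_pos: [423.2, 321.2, 277.7]
tool_rot: [-0.045, 0.999, -0.0, -0.001]
force: [0.1, -0.1, -2.5]
gripper_width: 0.2
t: 16.35
eef_pos: [424.7, 316.0, 132.2]
tool_rot: [-0.041, 0.999, -0.001, -0.001]
force: [-0.1, -0.3, -2.4]
gripper_width: 0.2
```

View pics/c5.png

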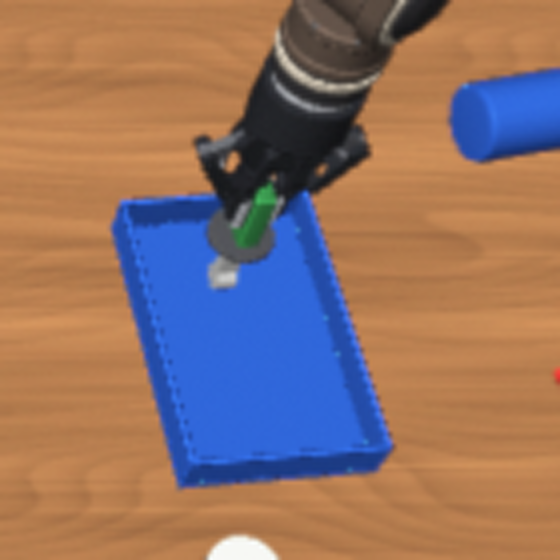

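```bash
python3 -m jog '{"offset":[[0,0,-0.15],[0,0,-0.3],[0,0,-0.4],[0,0,-0.5],[0,0,-0.56],[0,0,-0.6],[0,0,-0.6],[0,0,-0.6]],"twist":[0,0,0,0,0,0,0,0],"fingers":[10,10,10,10,10,10,10,10]}'
python3 -m jog '{"offset":[[0.2,0.02,0],[0.4,0.035,-0.02],[0.6,0.05,-0.04],[0.8,0.07,-0.07],[1.0,0.09,-0.11],[1.2,0.1,-0.16],[1.28,0.11,-0.18],[1.28,0.11,-0.18]],"twist":[0,0,0,0,0,0,0,0],"fingers":[10,10,10,10,10,10,10,10]}'
python3 - <<'E'
from h import *
i=bot.capture('scene'); cv2.imwrite('pics/scene6.png',i); cv2.imwrite('pics/c6.png',cv2.resize(i[110:250,400:540],(560,560),interpolation=cv2.INTER_CUBIC))
E
```

```text
t: 17.4
eef_pos: [425.0, 318.1, 118.9]
tool_rot: [-0.043, 0.999, 0.0, 0.0]
force: [0.5, 0.5, -1.2]
gripper_width: 0.202
t: 18.4
eef_pos: [457.9, 321.2, 116.0]
tool_rot: [-0.042, 0.999, 0.001, 0.001]
force: [-1.6, -0.4, 9.5]
gripper_width: 0.206
```

View pics/c6.png

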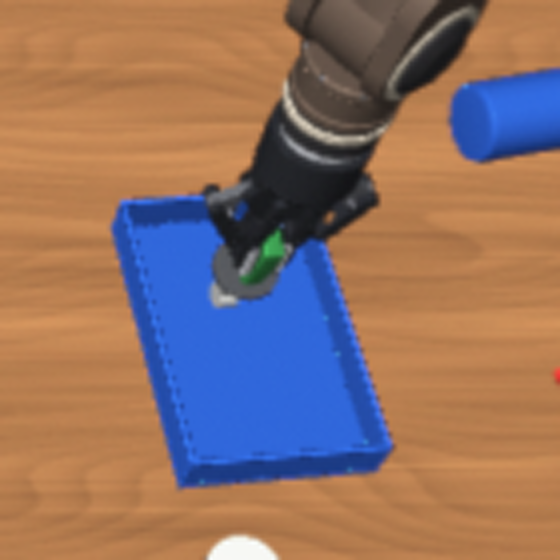

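```bash
python3 -m jog '{"offset":[[0.2,0.017,-0.12],[0.4,0.035,-0.22],[0.6,0.05,-0.34],[0.8,0.07,-0.46],[1.0,0.09,-0.6],[1.2,0.1,-0.76],[1.4,0.12,-0.94],[1.4,0.12,-0.94]],"twist":[0,0,0,0,0,0,0,0],"fingers":[10,10,10,10,10,10,10,10]}'
```

```text
t: 19.45
eef_pos: [498.7, 325.2, 96.4]
tool_rot: [-0.042, 0.999, 0.002, 0.008]
force: [8.5, -2.3, 19.0]
gripper_width: 0.204
```

```bash
python3 -m jog '{"offset":[[0.2,0.017,-0.1],[0.4,0.035,-0.25],[0.6,0.05,-0.4],[0.8,0.07,-0.6],[1.0,0.09,-0.8],[1.1,0.1,-1.0],[1.2,0.1,-1.15],[1.2,0.1,-1.15]],"twist":[0,0,0,0,0,0,0,0],"fingers":[10,10,10,10,10,10,10,10]}'
python3 - <<'E'
from h import *
i=bot.capture('scene'); cv2.imwrite('pics/scene7.png',i)
for c in blobs(i,(45,100,20),(72,255,255),8): 
    q=c.mean((0,1))
    if 420<q[0]<520: print(q,cv2.contourArea(c),cv2.boundingRect(c),plane('scene',[q],40))
E
```

```text
t: 20.45
eef_pos: [527.4, 327.4, 65.8]
tool_rot: [-0.042, 0.999, 0.001, 0.006]
force: [8.3, -1.6, 10.6]
gripper_width: 0.201
[469.25 200.5 ] 47.0 (465, 195, 9, 11) [[518.35980765 344.30566258  40.        ]]
```

```bash
python3 -m jog '{"offset":[[0,0,0],[0,0,0],[0,0,0],[0,0,0],[0,0,0],[0,0,1],[0,0,2.5],[0,0,5]],"twist":[0,0,0,0,0,0,0,0],"fingers":[30,50,50,50,50,50,50,50]}'
python3 -m jog '{"offset":[[0,0,1.5],[0.4,-3,3],[0.8,-5,3],[1,-7,3],[1.2,-9,3],[1.3,-11,3],[1.4,-13,3],[1.5,-14,3]],"twist":[0,0,0,0,0,0,0,0],"fingers":[84,84,84,84,84,84,84,84]}'
python3 - <<'E'
from h import *
print(bot.get_state()['force'])
o=[]
for n,x,y in(('scene',462,195),('top',206,232)):
    i=bot.capture(n); cv2.imwrite(f'pics/{n}8.png',i); o.append(cv2.resize(i[y-45:y+45,x-45:x+45],(400,400),interpolation=cv2.INTER_CUBIC))
cv2.imwrite('pics/c8.png',np.hstack(o))
E
```

```text
t: 21.5
eef_pos: [520.9, 325.6, 186.1]
tool_rot: [-0.043, 0.999, -0.001, -0.002]
force: [0.8, -0.0, 0.2]
gripper_width: 0.586
t: 22.5
eef_pos: [559.3, -26.1, 262.1]
tool_rot: [-0.041, 0.999, -0.0, 0.0]
force: [-0.4, -0.7, -1.0]
gripper_width: 0.981
[-0.37047504 -0.72831208 -0.97098082]
```

View pics/c8.png

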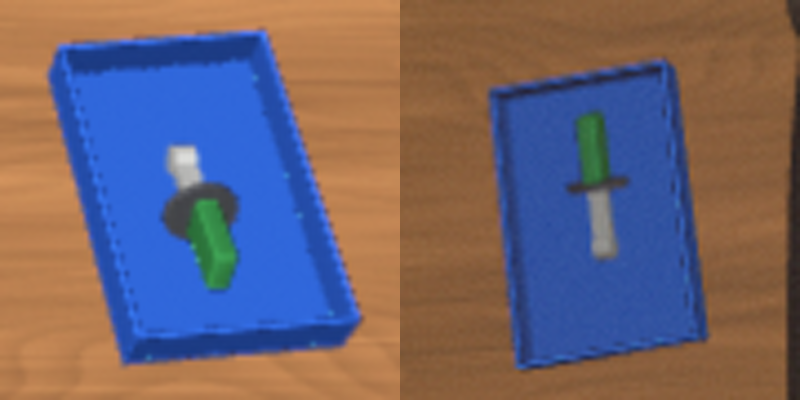

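The plug lies flat in the tray, its foot at crop (185,160) and its handle at (212,250), well inside the walls. Now the spool.

```bash
python3 -m jog '{"offset":[[0.18,-0.69,0],[0.18,-0.69,0],[0.18,-0.69,0],[0.18,-0.69,-1],[0.18,-0.69,-2],[0.18,-0.69,-3],[0.18,-0.69,-4],[0.18,-0.69,-4]],"twist":[0.12,0.24,0.364,0.364,0.364,0.364,0.364,0.364],"fingers":[85,85,85,85,85,85,85,85]}'
python3 -m jog '{"offset":[[0,0,0],[0,0,-0.4],[0,0,-0.8],[0,0,-1.2],[0,0,-1.6],[0,0,-1.92],[0,0,-1.92],[0,0,-1.92]],"twist":[0,0,0,0,0,0,0,0],"fingers":[85,85,85,85,85,85,85,85]}'
```

```text
t: 23.6
eef_pos: [562.7, -40.0, 160.2]
tool_rot: [-0.223, 0.975, 0.001, -0.002]
force: [-0.3, -1.1, -0.4]
gripper_width: 0.999
t: 24.6
eef_pos: [564.2, -41.0, 114.3]
tool_rot: [-0.223, 0.975, -0.0, 0.0]
force: [0.3, 0.6, 0.6]
gripper_width: 0.995
```

```bash
python3 -m jog '{"offset":[[0,0,0],[0,0,0],[0,0,0],[0,0,0],[0,0,0],[0,0,0],[0,0,0],[0,0,0]],"twist":[0,0,0,0,0,0,0,0],"fingers":[64,62,60,55,50,50,50,50]}'
```

```text
t: 25.6
eef_pos: [564.0, -40.3, 114.9]
tool_rot: [-0.223, 0.975, 0.001, 0.0]
force: [-2.7, 4.3, 6.1]
gripper_width: 0.674
```

```bash
python3 -m jog '{"offset":[[0,0,0.1],[0,0,0.2],[0,0,0.4],[0,0,0.6],[0,0,0.8],[0,0,0.8],[0,0,0.8],[0,0,0.8]],"twist":[0,0,0,0,0,0,0,0],"fingers":[50,50,50,50,50,50,50,50]}'
```

```text
t: 26.6
eef_pos: [563.9, -41.0, 133.8]
tool_rot: [-0.223, 0.975, 0.0, -0.0]
force: [-0.9, 0.5, -5.6]
gripper_width: 0.677
```

```bash
python3 -m jog '{"offset":[[0,0,0.4],[0,0,1],[0,0,1.6],[0,0,2.2],[0,0,2.8],[0,0,3.5],[0,0,4.2],[0,0,4.2]],"twist":[0,0,0,0,0,0,0,0],"fingers":[50,50,50,50,50,50,50,50]}'
python3 - <<'E'
from h import *
i=bot.capture('scene'); cv2.imwrite('pics/scene9.png',i); cv2.imwrite('pics/c9.png',cv2.resize(i[120:260,290:430],(560,560),interpolation=cv2.INTER_CUBIC))
E
```

```text
t: 27.6
eef_pos: [564.8, -41.0, 241.0]
tool_rot: [-0.223, 0.975, -0.0, 0.002]
force: [0.1, 0.0, -5.0]
gripper_width: 0.671
```

View pics/c9.png

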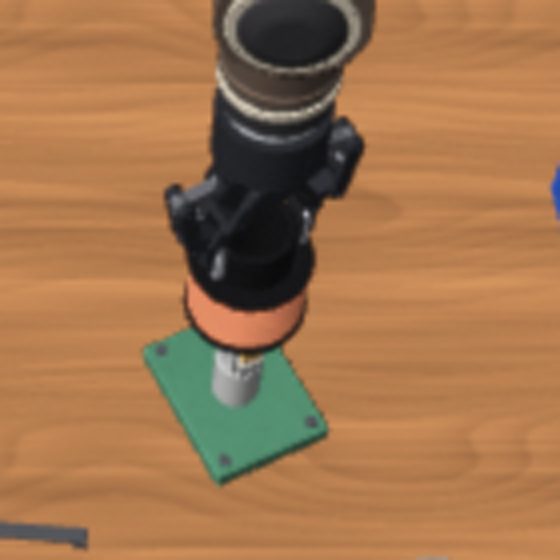

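The spool is clear of the spindle and level, with its lower flange at crop (247,335) above the spindle top at (240,360). Carrying it to the near mat.

```bash
python3 -m jog '{"offset":[[-0.25,-0.65,0],[-0.8,-2.1,0],[-1.5,-3.9,0],[-2.2,-5.7,0],[-2.9,-7.6,0],[-3.6,-9.4,0],[-4.2,-11,0],[-4.56,-11.84,0]],"twist":[0,0,0,0,0,0,0,0],"fingers":[50,50,50,50,50,50,50,50]}'
python3 -m jog '{"offset":[[0,0,-0.3],[0,0,-1.0],[0,0,-1.8],[0,0,-2.6],[0,0,-3.4],[0,0,-4.2],[0,0,-4.7],[0,0,-4.7]],"twist":[0,0,0,0,0,0,0,0],"fingers":[50,50,50,50,50,50,50,50]}'
python3 - <<'E'
from h import *
i=bot.capture('scene'); cv2.imwrite('pics/scene10.png',i)
for c in blobs(i,(5,110,120),(14,255,255),30):
    q=c.mean((0,1))
    if 220<q[0]<300 and 140<q[1]<240: print('copper',q,cv2.boundingRect(c),cv2.contourArea(c))
s=bot.get_state(); print(s['eef_pos'],s['force'])
E
```

```text
t: 28.65
eef_pos: [448.0, -339.3, 238.0]
tool_rot: [-0.221, 0.975, 0.0, -0.001]
force: [0.1, -0.8, -4.7]
gripper_width: 0.674
t: 29.65
eef_pos: [449.3, -336.1, 120.3]
tool_rot: [-0.223, 0.975, 0.001, -0.001]
force: [-0.3, -0.1, -4.6]
gripper_width: 0.675
copper [253.70149254 187.08955224] (241, 180, 27, 14) 172.5
copper [296.55811518 164.36265271] (0, 7, 640, 340) 140163.5
[ 449.81039948 -336.60589216  121.31568874] [ 0.3520764  -0.45797784 -3.88058095]
```

```bash
python3 -m jog '{"offset":[[0,0,-0.2],[0,0,-0.4],[0,0,-0.55],[0,0,-0.65],[0,0,-0.7],[0,0,-0.75],[0,0,-0.8],[0,0,-0.8]],"twist":[0,0,0,0,0,0,0,0],"fingers":[50,50,50,50,50,50,50,50]}'
```

```text
t: 30.7
eef_pos: [450.0, -337.0, 101.5]
tool_rot: [-0.223, 0.975, 0.0, -0.0]
force: [0.6, -0.5, -4.2]
gripper_width: 0.675
```

```bash
python3 -m jog '{"offset":[[0,0,-0.03],[0,0,-0.06],[0,0,-0.09],[0,0,-0.09],[0,0,-0.09],[0,0,-0.09],[0,0,-0.09],[0,0,-0.09]],"twist":[0,0,0,0,0,0,0,0],"fingers":[50,50,50,50,50,50,50,50]}'
```

```text
t: 31.7
eef_pos: [450.1, -337.0, 100.8]
tool_rot: [-0.223, 0.975, -0.0, 0.0]
force: [-4.0, 2.7, 6.3]
gripper_width: 0.679
```

Contact with the mat: the vertical force went from -4 to +6 N. Releasing, then rising straight up.

```bash
python3 -m jog '{"offset":[[0,0,0.06],[0,0,0.06],[0,0,0.06],[0,0,0.06],[0,0,0.06],[0,0,0.06],[0,0,0.06],[0,0,0.06]],"twist":[0,0,0,0,0,0,0,0],"fingers":[65,75,85,85,85,85,85,85]}'
python3 -m jog '{"offset":[[0,0,0.5],[0,0,1],[0,0,2],[0,0,3],[0,0,4],[0,0,5],[0,0,6],[0,0,6]],"twist":[0,0,0,0,0,0,0,0],"fingers":[85,85,85,85,85,85,85,85]}'
python3 -m jog '{"offset":[[-1,2,0],[-2,4,0],[-3,6,0],[-3,8,0],[-3,10,0],[-3,11,0],[-3,11,0],[-3,11,0]],"twist":[0,0,0,0,0,0,0,0],"fingers":[85,85,85,85,85,85,85,85]}'
python3 - <<'E'
from h import *
i=bot.capture('scene'); j=bot.capture('top'); cv2.imwrite('pics/scene11.png',i); cv2.imwrite('pics/top11.png',j)
a=cv2.resize(i[120:320,200:500],(480,320)); b=cv2.resize(j[130:290,180:420],(480,320))
cv2.imwrite('pics/c11.png',np.vstack([cv2.resize(i[120:320,200:500],(800-370,290),interpolation=cv2.INTER_CUBIC),cv2.resize(j[125:285,180:420],(430,290),interpolation=cv2.INTER_CUBIC)]))
# bystander shift: difference to first pictures in their boxes
for n,k,B in(('scene',i,dict(hammer=(325,255,85,38),jar=(440,240,35,38),file=(235,240,80,22))),('top',j,dict(hammer=(250,148,64,28),jar=(202,160,28,26),file=(318,168,64,14)))):
    o=cv2.imread(f'pics/{n}0.png')
    for nm,(x,y,w,h) in B.items():
        f=lambda m:np.float32(cv2.cvtColor(m[y:y+h,x:x+w],cv2.COLOR_BGR2GRAY))
        print(n,nm,np.round(cv2.phaseCorrelate(f(o),f(k)),2),round(float(abs(f(o)-f(k)).mean()),1))
E
```

```text
t: 32.7
eef_pos: [450.0, -337.0, 100.8]
tool_rot: [-0.223, 0.975, 0.0, -0.0]
force: [0.2, 0.9, 0.7]
gripper_width: 0.993
t: 33.7
eef_pos: [450.9, -337.6, 253.9]
tool_rot: [-0.223, 0.975, -0.002, 0.002]
force: [-0.1, 0.3, 0.4]
gripper_width: 0.995
t: 34.7
eef_pos: [375.0, -62.4, 250.6]
tool_rot: [-0.223, 0.975, -0.0, -0.0]
force: [0.8, -1.0, 0.6]
gripper_width: 0.989Traceback (most recent call last):
  File "<stdin>", line 10, in <module>
    return _wrapfunc(a, 'round', decimals=decimals, out=out)
    return _wrapit(obj, method, *args, **kwds)
    conv = _array_converter(obj)
ValueError: setting an array element with a sequence. The requested array has an inhomogeneous shape after 1 dimensions. The detected shape was (2,) + inhomogeneous part.
```

View pics/c11.png

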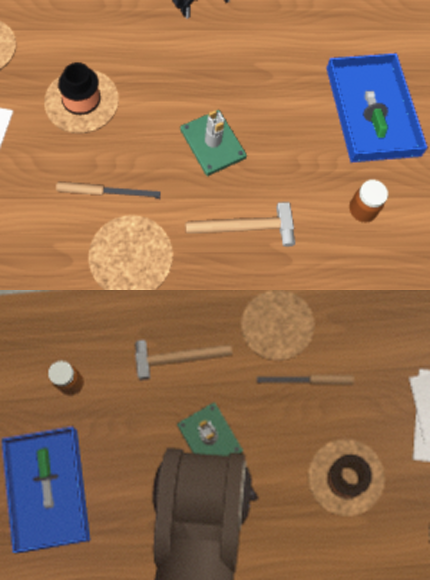

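The last picture shows the spool upright in the middle of the near mat, at crop (80,88) in the scene view and (349,476) from the top. The plug is lying in the tray and the spindle is bare. I'll check the bystanders for movement and then sign off.

Run:
```python
from h import *
ok=True
for n,B in(('scene',dict(hammer=(325,255,85,38),jar=(440,240,35,38),file=(235,240,80,22))),('top',dict(hammer=(250,148,64,28),jar=(202,160,28,26),file=(318,168,64,14)))):
    o,k=cv2.imread(f'pics/{n}0.png'),cv2.imread(f'pics/{n}11.png')
    for nm,(x,y,w,h) in B.items():
        f=lambda m:np.float32(cv2.cvtColor(m[y:y+h,x:x+w],cv2.COLOR_BGR2GRAY))
        (dx,dy),r=cv2.phaseCorrelate(f(o),f(k)); d=float(abs(f(o)-f(k)).mean())
        print(n,nm,round(dx,2),round(dy,2),round(d,2)); ok&=d<6
if ok: print(bot.sign_off())
```

```text
scene hammer 0.02 -0.0 2.21
scene jar 0.04 -0.02 1.81
scene file 0.01 0.02 2.07
top hammer -0.0 -0.06 2.6
top jar -0.09 0.48 2.66
top file 0.1 0.49 2.47
the job is handed in; nothing more can be done
None
```

The job is done and handed in at about 35 s, but `sign_off` reports no verdict.

- **Plug:** I rocked it about 0.30 rad to each side along its handle's width. It then lifted out with only about 3 N of pull, and I lowered it in an arc so it lies flat inside the blue tray.
- **Spool:** I lifted it straight off the spindle, carried it level and set it upright on the mat nearest the base, at about (450, -337) mm. Contact with the mat was about 6 N.
- **Last checks:** The final pictures show the plug in the tray, the spindle bare, and the spool standing centred on the mat. The arm is clear of everything.
- **Bystanders:** The hammer, jar and file shifted by less than 0.1 px in the scene view. In the top view the jar and file read about 0.5 px (roughly 2 mm). The hammer did not, and the scene view shows no shift, so I took this as noise.
- **Small disagreements:** The two cameras differed by 2 to 5 mm on the stand's position, so I used the average. The grip on the 60 mm neck read about 57.5 mm, but the weight felt (about 5 N) and the picture showed a sound hold.

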